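# Snap the overcap onto the balm jar

### The arm

A 6-joint arm with a two-finger parallel gripper is mounted at the origin on the work surface. World frame = base frame: x ahead of the robot, y to its left, z up, the work surface at z = 0. Lengths are in m, angles in rad, forces in N, time in s.
With the tool pointing down it reaches from about 0.325 to 0.9 m from the base axis. Payload 3.5 kg.
Tool frame: the origin (TCP) lies midway between the tips of the shut fingers; the grasp point (between the pads) lies 19 mm behind it; z points along the fingers, x is the direction in which the jaws open and shut, and the axes are right-handed (so a half turn about z gives the same grasp; the last joint's range is limited). The gripper opens to 85 mm and grips with 20 to 120 N. Pads are 22 mm wide; open, the fingers measure 114 mm over their backs; the gripper's body (76 mm by 85 mm) begins 54 mm behind the grasp point. The pads swing forward as they close: fully open they stand 13 mm farther back than shut.
Start: joints at [-1.341, 0.276, -0.026, 1.268, 0, 1.467], TCP at [0.204, -0.591, 0.231] pointing down, gripper open.
Joint ranges: [-3.12, 3.12], [-0.85, 1.88], [-1.08, 1.24], [-1.95, 2.15], [-1.57, 1.53], [-3.14, 3.14]. Speed limits (rad/s): [2.57, 2.57, 3.14, 3.14, 3.14, 3.14].

### API

Orientations are given as a unit quaternion [w, x, y, z].
In Python, from plant import readout, vision, finish_job gives the robot as it stands.
- The arm moves only by the tool play_rows, never from a script. Its argument "plan" is a list of rows, each an object with "dp": the shift along the tool's x, y, z in m, a list of three; "delta_rot": the turn, a rotation vector about the tool's x, y, z in rad, a list of three. In form: [{"dp": [x, y, z], "delta_rot": [wx, wy, wz]}, ...]. A call has 1 to 20 rows; each row shifts and turns the pose as measured when the row begins, along the tool's axes as they then stand; what a row does not reach is not made up. A row lasts 1/10 s, in which the tool goes at most 50 mm and 8.59 degrees, less where a joint would pass 70% of its speed; a pose out of reach is approached as far as the arm can. A call with a gripper value outside its range is refused whole. "claw" is the gripper's target within -1 to 1 (fully open at 1, half-way at 0, shut at -1), set as the call begins (left out, the last holds). The fingers move at their own pace and stop on an object; the grip force is fixed at half the most. Time passes only in rows, so rows that do not move let the fingers close. It gives the time, the measured TCP pose, the force and the opening at its end, in the units of the state.
- readout.get_obs(): the state, without advancing time (a new reading comes with each control period).
- vision.camera(name): name is "side" or "top" or "wrist"; returns the picture (480x640x3 uint8, blue, green, red); there is no depth.
- vision.get_calibration(name): a dict with "vertical_fov" (degrees; the focal length in pixels is half the picture's height over the tangent of half this angle, whatever the lens; pixels are square), "cx", "cy" (the principal point, pixels), "rvec" (rotation vector, rad) and "tvec" (3), from world to camera coordinates, as OpenCV has them; the wrist camera has in their place "T_tool_cam" (4x4, takes a point from camera to tool coordinates, whose origin is the TCP and whose axes are the tool frame's). Camera axes: x right, y down, z forward; pixel columns grow to the right and rows downward; lengths in m; the calibration is good to about 2 mm. A picture is of the moment at which its call begins: read the wrist's pose just before it. get_calibration takes no time and is no camera call.
- finish_job(): hands the job in, once; it reports no verdict.
Trained networks look in the newest picture that a camera, given by its name, has taken for a name from the list of things; names that differ only in an ending like _2 or _b are one class to them, and where a whole thing is asked for, a point or a joint stands for the part that bears it (a point fixed in the world has none). Each returns a list of dicts, best first, with "conf" (0 to 1); they miss things now and then, are a little off and sometimes report something else, mostly with a low value. They report only what shows in the picture. A call takes as long as a camera call. They do not tell look-alikes from the thing itself.
- vision.search_frame(label, camera): "box" ([left, top, right, bottom] in pixels, round what is visible of it).
- vision.silhouettes(label, camera): "pixels" (480x640 bool, what is visible of it) and "box" ([left, top, right, bottom] in pixels, round what is visible of it).
- vision.place_of(label, camera): "centre" ([column, row] in pixels: a listed point, or the origin of a listed thing).
The state is a dict: "clock": time; "joint_pos": joint angles; "dq": joint speeds; "joint_efforts": joint torques, N m; "ee_pos": TCP position; "tcp_rot": TCP orientation; "contact_force": force on the tool from outside, world axes, zero at the start; "wrist_torque": the same for the moment, N m; "opening": finger opening in m.
Only numpy, scipy, OpenCV 4.12 (cv2) and the standard library are available. Lean on these libraries where they do the work, as an engineer would, in place of code of your own. Each camera call takes 0.05 s, during which the arm holds its last target. There are 200 camera calls.

### The job

Pull the top drawer of the small wooden cabinet out to its stop, take the black cap out of it and press it straight down onto the white neck of the amber jar in the wooden block until it clicks. After the click keep pressing it firmly down against the spring underneath, and finish like that, still pressing and with the drawer left out. Do not knock over or push away the other goods on the stall.

Things in the scene. Friction and masses are not known exactly. Their poses are not given: they have to be found in the camera images.
- cabinet: Small light-wood cabinet, fixed to the table, 200 deep (x) by 260 wide (y) by 164 mm high, two brown drawers one above the other, each with a dark bar handle. Origin: centre of its underside. Its front, with the drawers, faces its own -x.
- cabinet_drawer0 (a joint): Travel of the top drawer in m: 0 shut, grows as it comes out along the cabinet's -x, 0.133 at its stop. Starts 0 to 15 mm out; about 1 N of friction; stays where it is left. Its floor is 92 mm above the table, its walls rise 50 mm above the floor; inside 218 mm wide.
- cabinet_drawer0_handle (a point): Middle of the top drawer's dark bar handle: a round bar 11 mm thick and 120 mm long, along the cabinet's y, its axis 35 mm in front of the drawer face and about 38 mm below the cabinet's top. Moves with the drawer. The finger can pass between bar and face from above. Axes as the cabinet's.
- cap: Black snap cap with a thin brass band, top up in the front part of the top drawer, left or right, rim on the drawer floor. Outer diameter 46, height 32 mm, 35 g, open below; ceiling 28 mm above the rim; an inner bead near the rim leaves a 34 mm opening. Origin: centre of its rim, z up. Its centre is 45 to 80 mm in front of the cabinet face when the drawer is fully out.
- white_cap: Bystander: plain white cap, 30 mm diameter, 26 mm high, beside the black cap in the top drawer, the two centres about 110 mm apart across the drawer. It does not fit the jar. Origin: centre of its underside.
- jar: Amber glass jar held in a light-wood block 100 x 100 x 30 mm, fixed to the table. Origin: centre of the block's underside, z up, on the jar's axis. Heights above the table: jar (60 mm diameter) to 58; white neck (32 mm diameter) 66 to 96, then tapering to 23 mm at 103; four grey sprung bumps, 3 mm proud, at 92; a red sprung disc (22 mm diameter) in the middle, up to 112 mm.
- seat (a point): Point on the jar's axis 84 mm above the table: the cap's rim is here when it has clicked on. Coming down, the cap meets the bumps with its rim about 10 mm above, needs 8 to 16 N, and jumps over them with its rim some 4 to 6 mm above (the click: the force drops to nearly nothing). Below this point the cap's ceiling presses the red disc down.
- plunger (a joint): How far the red sealing disc is pressed down, m: 0 free, 0.007 at its stop. Its spring gives 3 N per mm from the start, so 9 N presses it 3 mm; the cap goes down with it.
- bottle_a: Bystander: amber bottle with a black top, 38 mm diameter, 100 mm high, right rear. Origin: centre of its underside.
- bottle_b: Bystander: a like amber bottle, rear middle.
- balm: Bystander: low amber jar with black lid, 66 mm diameter, 50 mm high, ahead of the robot. Origin: centre of its underside.
- brush: Bystander: wooden brush lying bristles down, 200 mm long, left side. Origin: under its middle.
- tin: Bystander: flat round aluminium tin, 70 mm diameter, 22 mm high, left side. Origin: centre of its underside.
- soap_box: Bystander: brown card box, 85 x 60 x 35 mm, left of the robot's base. Origin: centre of its underside.
Things that resemble listed ones, but are neither listed nor needed, are in the scene too. Of the things that look like the jar, take the one that is farthest to the robot's right at the start.

How it is judged:
On the way, in this order (a step that is already met when the one before it is completed fails the run):
1. the top drawer is out at its stop (within 10 mm) (value of joint cabinet_drawer0 above 0.123 m), for 0.1 s.
2. the black cap is lifted clear out of the drawer, its rim more than 145 mm above the table (height (world z) of cap above 0.145 m), for 0.1 s.
3. the black cap has clicked over the bumps, square on the neck (z of cap in the frame of seat between -0.01 and 0.002 m and horizontal distance between cap and seat below 0.004 m and angle between cap's own z axis and vertical below 0.12 rad), for 0.1 s.
At the end, for the whole second after the job is handed in: Black cap clicked on, within 4 mm of the neck axis and 0.12 rad of upright; through the last second the fingers touch it with over 3 N and press the red disc at least 1.5 mm down (about 4.5 N); top drawer still out by more than 105 mm (z of cap in the frame of seat between -0.01 and 0.0005 m and horizontal distance between cap and seat below 0.004 m and angle between cap's own z axis and vertical below 0.12 rad and value of joint plunger above 0.0015 m and contact force between the fingers and cap above 3 N and value of joint cabinet_drawer0 above 0.105 m); the arm keeps its last pose, push and grip.
It fails at once if a bystander on the table is pushed more than 50 mm from its place (distance of any of bottle_a, bottle_b, balm, brush, tin, soap_box from where it was at the start of the episode above 0.05 m).
It fails at once if a bottle or the balm jar is tipped over (angle between any of bottle_a, bottle_b, balm's own z axis and vertical above 0.6 rad).
It fails at once if the white cap is taken out of the drawer (height (world z) of white_cap above 0.145 m).
It also fails if it takes over 70 s, if anything falls off the work surface, if the arm or the gripper's body presses on something with over 40 N, if the wrist force passes 120 N, or if a joint passes its speed limit or range.

## Working session

There is one attempt and no reset: what is moved stays moved. The work goes in short steps, Python scripts to look and compute and a tool call to move; the robot and the scene stay as the last step left them, time stands still between calls to the robot, and variables do not carry over. Pictures are saved under pics/ and viewed, about 8 in all and at most 12, crops included, and the job is handed in when it is done.

Besides the shell and the picture viewer there is one more tool, called after "Emit:" by a JSON object that holds its "method" and its "body". play_rows: Moves the arm, as the interface text tells. Its arguments: {"type":"object","properties":{"plan":{"type":"array"},"claw":{"type":"number"}},"required":["plan"]}

```bash
mkdir -p pics; ls
cat > h.py <<'E'
import numpy as np, cv2
from plant import readout, vision, finish_job
from scipy.spatial.transform import Rotation as R
def cam(n):
    c=vision.get_calibration(n); f=240/np.tan(np.radians(c["vertical_fov"])/2)
    if "T_tool_cam" in c:
        o=readout.get_obs(); q=o["tcp_rot"]; T=np.eye(4); T[:3,:3]=R.from_quat([q[1],q[2],q[3],q[0]]).as_matrix(); T[:3,3]=o["ee_pos"]
        W=T@np.array(c["T_tool_cam"])
    else:
        Rm=cv2.Rodrigues(np.array(c["rvec"],float))[0]; W=np.eye(4); W[:3,:3]=Rm.T; W[:3,3]=-Rm.T@np.array(c["tvec"]).ravel()
    return f,c["cx"],c["cy"],W
def ray(C,uv):
    f,cx,cy,W=C; d=W[:3,:3]@np.array([(uv[0]-cx)/f,(uv[1]-cy)/f,1]); return W[:3,3],d
def onz(C,uv,z):
    p,d=ray(C,uv); return p+d*(z-p[2])/d[2]
def proj(C,P):
    f,cx,cy,W=C; q=W[:3,:3].T@(np.array(P)-W[:3,3]); return q[:2]/q[2]*f+[cx,cy]
def tri(C1,u1,C2,u2):
    p,d=ray(C1,u1);q,e=ray(C2,u2);d=d/np.linalg.norm(d);e=e/np.linalg.norm(e)
    A=np.eye(3)-np.outer(d,d);B=np.eye(3)-np.outer(e,e); x=np.linalg.solve(A+B,A@p+B@q)
    return x,np.linalg.norm(A@(x-p))
def st():
    o=readout.get_obs(); print({k:np.round(o[k],4).tolist() for k in ("clock","ee_pos","tcp_rot","contact_force","opening","joint_pos")})
E
python3 - <<'E'
from h import *
st()
ims=[]
for n in ("top","side","wrist"):
    im=vision.camera(n); cv2.imwrite(f"pics/{n}0.png",im); ims.append(im)
    C=cam(n); print(n,np.round(C[3][:3,3],3),np.round(C[3][:3,2],2))
for n in ("top","side"):
    for l in ("cabinet","cabinet_drawer0_handle","jar","seat","cap","bottle_a","balm","brush","tin","soap_box"):
        r=vision.place_of(l,n); print(n,l,[(np.round(x["centre"],0).tolist(),round(x["conf"],2)) for x in r])
E
```

```text
pics
{'clock': 0.0, 'ee_pos': [0.204, -0.59, 0.2301], 'tcp_rot': [-0.0007, 0.8145, -0.5802, -0.0008], 'contact_force': [-0.7628, 0.3551, 0.0501], 'opening': 0.0855, 'joint_pos': [-1.3414, 0.2771, -0.0279, 1.268, -0.0, 1.4674]}
top [0.387 0.114 1.242] [ 0.14 -0.03 -0.99]
side [ 0.464 -1.028  0.805] [ 0.07  0.84 -0.53]
wrist [ 0.268 -0.568  0.373] [-0.25 -0.09 -0.96]
top cabinet [([450.0, 172.0], 0.55)]
top cabinet_drawer0_handle [([272.0, 226.0], 0.98)]
top jar [([436.0, 249.0], 0.78), ([286.0, 341.0], 0.78), ([361.0, 219.0], 0.74)]
top seat [([289.0, 347.0], 0.76), ([365.0, 217.0], 0.66), ([441.0, 245.0], 0.61)]
top cap []
top bottle_a [([452.0, 174.0], 0.65), ([393.0, 172.0], 0.61)]
top balm [([358.0, 304.0], 0.88)]
top brush [([173.0, 309.0], 0.71)]
top tin [([397.0, 173.0], 0.16)]
top soap_box [([209.0, 337.0], 0.65)]
side cabinet [([385.0, 245.0], 0.63)]
side cabinet_drawer0_handle [([332.0, 208.0], 0.88)]
side jar [([358.0, 310.0], 0.98), ([335.0, 378.0], 0.9), ([217.0, 268.0], 0.56), ([386.0, 244.0], 0.22), ([432.0, 340.0], 0.18)]
side seat [([364.0, 278.0], 0.79), ([329.0, 344.0], 0.7), ([211.0, 230.0], 0.62)]
side cap []
side bottle_a [([444.0, 394.0], 0.91), ([435.0, 341.0], 0.79)]
side balm [([253.0, 308.0], 0.63)]
side brush [([255.0, 207.0], 0.8), ([253.0, 311.0], 0.57)]
side tin [([255.0, 310.0], 0.49)]
side soap_box [([229.0, 223.0], 0.84), ([385.0, 247.0], 0.36)]
```

View pics/top0.png

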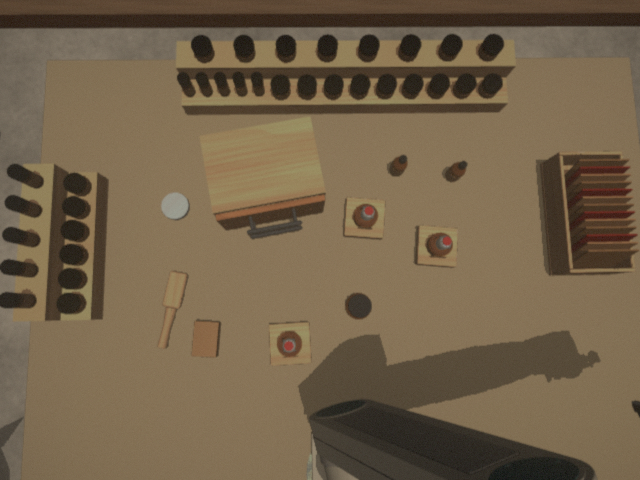

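View pics/side0.png

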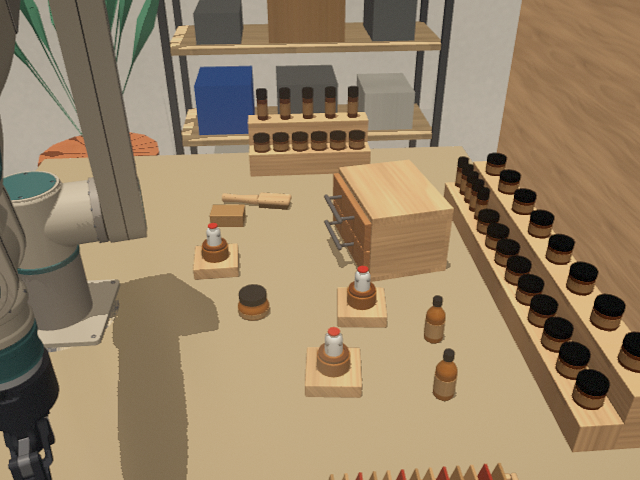

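Run:
```python
from h import *
T=cam("top");S=cam("side")
for n,a,b in (("handle",(272,226),(332,208)),("jarA",(441,245),(329,344)),("jarB",(365,217),(364,278)),("jarC",(289,347),(211,230))):
    print(n,*tri(T,a,S,b),onz(T,a,.126 if n=="handle" else .084))
print("balm",onz(T,(358,304),0),"b",onz(T,(452,174),0),onz(T,(393,172),0))
```

```text
handle [0.58618236 0.18556388 0.1233174 ] 0.00114409925277414 [0.58686378 0.18540701 0.126     ]
jarA [ 0.54225899 -0.22231069  0.07733563] 0.000731991635933049 [ 0.54210354 -0.22039683  0.084     ]
jarB [ 0.62179233 -0.03849352  0.08219001] 0.007730391045697066 [ 0.61356259 -0.03788742  0.084     ]
jarC [0.30881425 0.14963963 0.09900735] 0.0007842905598862992 [0.3069975  0.15003185 0.084     ]
balm [ 0.40501858 -0.02383972  0.        ] b [ 0.74316952 -0.284381    0.        ] [ 0.75031281 -0.12720642  0.        ]
```

Run:
```python
from h import *
t=cv2.imread("pics/top0.png");s=cv2.imread("pics/side0.png")
a=cv2.resize(t[180:260,190:350],(800,400),interpolation=cv2.INTER_CUBIC)
b=cv2.resize(t[215:275,400:480],(266,200),interpolation=cv2.INTER_CUBIC)
c=cv2.resize(s[315:405,290:380],(200,200),interpolation=cv2.INTER_CUBIC)
d=cv2.resize(s[180:270,310:450],(311,200),interpolation=cv2.INTER_CUBIC)
cv2.imwrite("pics/crop1.png",np.vstack([a,np.hstack([b,c,d,np.zeros((200,23,3),np.uint8)])]))
```

```text
(no output)
```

View pics/crop1.png

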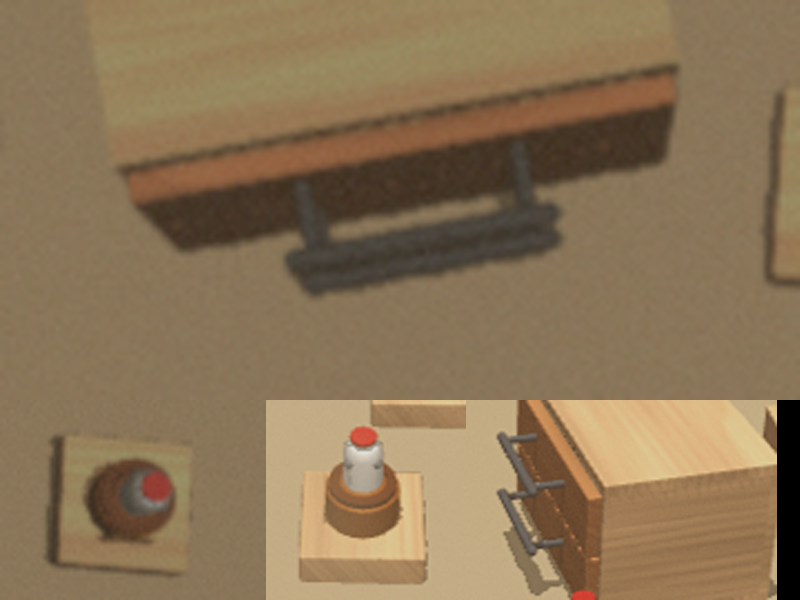

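Run:
```python
from h import *
T=cam("top");S=cam("side")
A=onz(T,(214,213.6),.164);B=onz(T,(325.6,193.4),.164);print(A,B,np.linalg.norm(A-B),np.degrees(np.arctan2(*(A-B)[:2])))
C=onz(T,(247.6,231.6),.126);D=onz(T,(301.6,222.6),.126);print(C,D,(C+D)/2,np.linalg.norm(C-D),np.degrees(np.arctan2(*(C-D)[:2])))
# back corners
E_=onz(T,(200,134),.164);F=onz(T,(312,118),.164);print(E_,F)
c=vision.get_calibration("wrist");print(np.round(c["T_tool_cam"],3))
o=readout.get_obs();q=o["tcp_rot"];print(R.from_quat([q[1],q[2],q[3],q[0]]).as_matrix().round(3))
```

```text
[0.61013251 0.31302874 0.164     ] [0.65372916 0.06082219 0.164     ] 0.25594689492164413 -9.807282553568212
[0.57443745 0.2419878  0.126     ] [0.5939827 0.1164349 0.126    ] [0.58421007 0.17921135 0.126     ] 0.12706513979168457 -8.848408586397428
[0.79716931 0.34712339 0.164     ] [0.83380159 0.08874597 0.164     ]
[[ 1.    -0.001 -0.    -0.   ]
 [ 0.001  0.963  0.268 -0.067]
 [-0.    -0.268  0.963 -0.143]
 [ 0.     0.     0.     1.   ]]
[[ 0.327 -0.945  0.   ]
 [-0.945 -0.327 -0.   ]
 [ 0.    -0.    -1.   ]]
```

Three jars look alike: top pixels (289,345), (366,215) and (440,243). The last one, at about (0.542, -0.222), is farthest right, and the crop shows a white neck, bumps and a red disc. The handle is at about (0.585, 0.180) with the cabinet yawed about +9.6°. I'll turn the tool first, then travel above the goods.

Emit:
{"method": "play_rows", "body": {"plan": [{"dp":[0,0,0],"delta_rot":[0,0,-0.141]},{"dp":[0,0,0],"delta_rot":[0,0,-0.141]},{"dp":[0,0,0],"delta_rot":[0,0,-0.141]},{"dp":[0,0,0],"delta_rot":[0,0,-0.141]},{"dp":[0,0,0],"delta_rot":[0,0,-0.141]},{"dp":[0,0,0],"delta_rot":[0,0,-0.141]},{"dp":[0,0,0],"delta_rot":[0,0,-0.141]},{"dp":[0,0,0],"delta_rot":[0,0,-0.141]},{"dp":[0,0,0],"delta_rot":[0,0,-0.141]},{"dp":[0,0,0],"delta_rot":[0,0,-0.141]}], "claw": -0.4}}

```text
clock: 2.15
ee_pos: [0.2042, -0.5907, 0.2313]
tcp_rot: [-0.0, 0.993, 0.115, 0.0]
contact_force: [0.7, -0.6, 0.2]
opening: 0.0255
```

Emit:
{"method": "play_rows", "body": {"plan": [{"dp":[0.028,-0.0386,0],"delta_rot":[0,0,0]},{"dp":[0.028,-0.0386,0],"delta_rot":[0,0,0]},{"dp":[0.028,-0.0386,0],"delta_rot":[0,0,0]},{"dp":[0.028,-0.0386,0],"delta_rot":[0,0,0]},{"dp":[0.028,-0.0386,0],"delta_rot":[0,0,0]},{"dp":[0.028,-0.0386,0],"delta_rot":[0,0,0]},{"dp":[0.028,-0.0386,0],"delta_rot":[0,0,0]},{"dp":[0.028,-0.0386,0],"delta_rot":[0,0,0]},{"dp":[0.028,-0.0386,0],"delta_rot":[0,0,0]},{"dp":[0.028,-0.0386,0],"delta_rot":[0,0,0]},{"dp":[0.028,-0.0386,0],"delta_rot":[0,0,0]},{"dp":[0.028,-0.0386,0],"delta_rot":[0,0,0]},{"dp":[0.028,-0.0386,0],"delta_rot":[0,0,0]},{"dp":[0.028,-0.0386,0],"delta_rot":[0,0,0]},{"dp":[0.028,-0.0386,0],"delta_rot":[0,0,0]}]}}

```text
clock: 3.65
ee_pos: [0.4908, 0.0857, 0.2317]
tcp_rot: [0.006, 0.994, 0.11, 0.006]
contact_force: [1.3, -0.7, 0.4]
opening: 0.0257
```

Run:
```python
from h import *
st()
C=cam("wrist");im=vision.camera("wrist");cv2.imwrite("pics/w1.png",im)
print([(x["centre"],x["conf"]) for x in vision.place_of("cabinet_drawer0_handle","wrist")])
for x in vision.place_of("cabinet_drawer0_handle","wrist"): print(onz(C,x["centre"],.126))
print([(x["box"],x["conf"]) for x in vision.search_frame("cabinet_drawer0_handle","wrist")])
```

```text
{'clock': 3.65, 'ee_pos': [0.4908, 0.0857, 0.2317], 'tcp_rot': [0.0055, 0.9939, 0.1099, 0.0061], 'contact_force': [1.3171, -0.7456, 0.3806], 'opening': 0.0257, 'joint_pos': [0.049, 0.0425, -0.3028, 1.2126, -0.0103, 1.3994]}
[([500.9, 119.8], 0.77)]
[0.58443804 0.18184164 0.126     ]
[([477.6, 0.0, 635.3, 322.2], 0.85)]
```

View pics/w1.png

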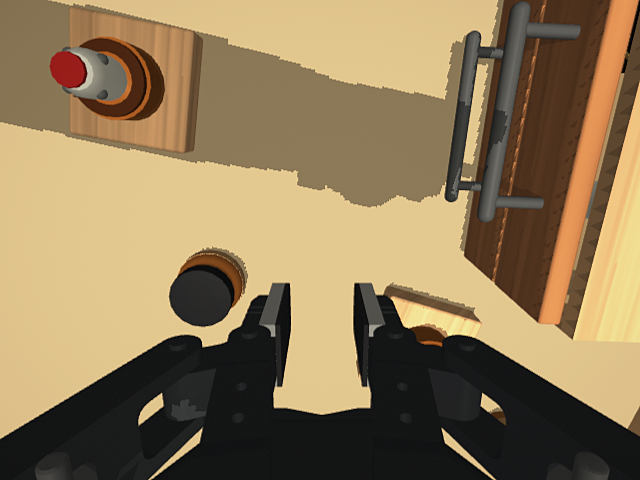

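The wrist view shows the top bar from (519,5) to (487,215); the network's centre for it, (501,120), agrees. The balm jar is at (203,290).

Run:
```python
from h import *
C=cam("wrist")
a=onz(C,(519,7),.126);b=onz(C,(487,213),.126);d=a-b
print(a,b,(a+b)/2,np.linalg.norm(d),"yaw",np.degrees(np.arctan2(-d[0],d[1])))
p=onz(C,(636,0),.142)
o=readout.get_obs();q=o["tcp_rot"];M=R.from_quat([q[1],q[2],q[3],q[0]]).as_matrix();print("toolyaw",np.degrees(np.arctan2(M[1,0],M[0,0])))
print("dp",M.T@((a+b)/2-o["ee_pos"]))
```

```text
[0.57171695 0.2420776  0.126     ] [0.59490567 0.12267619 0.126     ] [0.58331131 0.18237689 0.126     ] 0.12163229069178216 yaw 10.990487875756152
toolyaw 12.76705854537426
dp [ 0.111374   -0.07611803  0.10537749]
```

Emit:
{"method": "play_rows", "body": {"plan": [{"dp":[0.028,-0.019,0],"delta_rot":[0,0,0.033]},{"dp":[0.028,-0.019,0],"delta_rot":[0,0,0]},{"dp":[0.028,-0.019,0],"delta_rot":[0,0,0]},{"dp":[0.0265,-0.019,0],"delta_rot":[0,0,0]},{"dp":[0,0,0],"delta_rot":[0,0,0]},{"dp":[0,0,0],"delta_rot":[0,0,0]}]}}

```text
clock: 4.45
ee_pos: [0.5843, 0.1735, 0.2305]
tcp_rot: [0.007, 0.996, 0.087, 0.003]
contact_force: [-0.6, -0.2, 0.7]
opening: 0.0255
```

```bash
cat >> h.py <<'E'
def to(P,yaw):
    o=readout.get_obs();q=o["tcp_rot"];M=R.from_quat([q[1],q[2],q[3],q[0]]).as_matrix()
    y=np.radians(yaw);c,s=np.cos(y),np.sin(y);G=np.array([[c,s,0],[s,-c,0],[0,0,-1]])
    print("ee",o["ee_pos"].round(4) if hasattr(o["ee_pos"],"round") else o["ee_pos"],"dp",(M.T@(np.array(P)-o["ee_pos"])).round(4),"drot",R.from_matrix(M.T@G).as_rotvec().round(4),"F",np.round(o["contact_force"],1),"op",round(float(o["opening"]),4))
E
python3 -c "
from h import *
to((.584,.181,.107),10.6)"
```

```text
ee [0.5843 0.1735 0.2305] dp [ 0.0003 -0.0093  0.1233] drot [ 0.0151 -0.0051 -0.0105] F [-0.6 -0.2  0.7] op 0.0255
```

Emit:
{"method": "play_rows", "body": {"plan": [{"dp":[0,-0.006,0.02],"delta_rot":[0.015,-0.005,-0.01]},{"dp":[0,0,0.02],"delta_rot":[0,0,0]},{"dp":[0,0,0.02],"delta_rot":[0,0,0]},{"dp":[0,0,0.02],"delta_rot":[0,0,0]},{"dp":[0,0,0.015],"delta_rot":[0,0,0]},{"dp":[0,0,0.015],"delta_rot":[0,0,0]},{"dp":[0,0,0.012],"delta_rot":[0,0,0]},{"dp":[0,0,0],"delta_rot":[0,0,0]}]}}

```text
clock: 5.25
ee_pos: [0.5786, 0.1647, 0.1074]
tcp_rot: [0.001, 0.996, 0.084, -0.0]
contact_force: [0.0, 0.3, -0.8]
opening: 0.0256
```

```bash
python3 -c "
from h import *
to((.584,.181,.107),10.6)"
```

```text
ee [0.5786 0.1647 0.1074] dp [ 0.008  -0.0152  0.0004] drot [ 0.0021  0.0004 -0.0174] F [ 0.   0.3 -0.8] op 0.0256
```

Emit:
{"method": "play_rows", "body": {"plan": [{"dp":[0.007,-0.013,0],"delta_rot":[0.002,0,-0.017]},{"dp":[0,0,0],"delta_rot":[0,0,0]},{"dp":[0,0,0],"delta_rot":[0,0,0]}]}}

```text
clock: 5.55
ee_pos: [0.584, 0.1783, 0.1094]
tcp_rot: [0.0, 0.996, 0.092, 0.0]
contact_force: [0.2, 0.1, 0.9]
opening: 0.0258
```

Emit:
{"method": "play_rows", "body": {"plan": [{"dp":[0,0,0],"delta_rot":[0,0,0]},{"dp":[0,0,0],"delta_rot":[0,0,0]},{"dp":[0,0,0],"delta_rot":[0,0,0]},{"dp":[0,0,0],"delta_rot":[0,0,0]}], "claw": -1}}

```text
clock: 5.95
ee_pos: [0.5849, 0.1788, 0.1104]
tcp_rot: [0.0, 0.996, 0.092, 0.001]
contact_force: [0.1, -0.2, -0.0]
opening: 0.0087
```

```bash
python3 -c "
from h import *
to((.584,.181,.107),10.6)"
```

```text
ee [0.5849 0.1788 0.1104] dp [-0.0005 -0.0023  0.0034] drot [ 0.0012 -0.0028 -0.0006] F [ 0.1 -0.2 -0. ] op 0.0087
```

Gripping the bar (8.7 mm opening). Now pulling.

Emit:
{"method": "play_rows", "body": {"plan": [{"dp":[-0.008,0,0],"delta_rot":[0,0,0]},{"dp":[-0.015,0,0],"delta_rot":[0,0,0]},{"dp":[-0.015,0,0],"delta_rot":[0,0,0]},{"dp":[-0.015,0,0],"delta_rot":[0,0,0]},{"dp":[-0.015,0,0],"delta_rot":[0,0,0]},{"dp":[-0.015,0,0],"delta_rot":[0,0,0]},{"dp":[-0.015,0,0],"delta_rot":[0,0,0]},{"dp":[-0.01,0,0],"delta_rot":[0,0,0]},{"dp":[0,0,0],"delta_rot":[0,0,0]}]}}

```text
clock: 6.85
ee_pos: [0.4745, 0.1594, 0.1104]
tcp_rot: [-0.001, 0.996, 0.092, 0.005]
contact_force: [-0.7, -0.1, -0.7]
opening: 0.0088
```

```bash
python3 -c "
from h import *
to((.584-.131,.181-.024,.107),10.6)"
```

```text
ee [0.4745 0.1594 0.1104] dp [-0.0216 -0.0016  0.0032] drot [-0.0021 -0.0093 -0.001 ] F [-0.7 -0.1 -0.7] op 0.0088
```

Emit:
{"method": "play_rows", "body": {"plan": [{"dp":[-0.005,0,0],"delta_rot":[0,0,0]},{"dp":[-0.005,0,0],"delta_rot":[0,0,0]},{"dp":[-0.005,0,0],"delta_rot":[0,0,0]},{"dp":[-0.003,0,0],"delta_rot":[0,0,0]},{"dp":[-0.003,0,0],"delta_rot":[0,0,0]}]}}

```text
clock: 7.35
ee_pos: [0.4547, 0.1559, 0.1104]
tcp_rot: [-0.002, 0.996, 0.092, 0.006]
contact_force: [4.4, 0.3, -1.9]
opening: 0.0088
```

Emit:
{"method": "play_rows", "body": {"plan": [{"dp":[-0.004,0,0],"delta_rot":[0,0,0]},{"dp":[-0.004,0,0],"delta_rot":[0,0,0]}]}}

```text
clock: 7.55
ee_pos: [0.4549, 0.156, 0.1105]
tcp_rot: [-0.003, 0.996, 0.092, 0.015]
contact_force: [12.0, 3.3, -13.8]
opening: 0.0087
```

The drawer is at its stop: 132 mm travelled and the force is rising. Release and lift.

Emit:
{"method": "play_rows", "body": {"plan": [{"dp":[0.002,0,0],"delta_rot":[0,0,0]},{"dp":[0,0,0],"delta_rot":[0,0,0]},{"dp":[0,0,0],"delta_rot":[0,0,0]},{"dp":[0,0,-0.02],"delta_rot":[0,0,0]},{"dp":[0,0,-0.03],"delta_rot":[0,0,0]},{"dp":[0,0,-0.04],"delta_rot":[0,0,0]},{"dp":[0,0,-0.04],"delta_rot":[0,0,0]},{"dp":[0,0,-0.03],"delta_rot":[0,0,0]},{"dp":[0,0,0],"delta_rot":[0,0,0]}], "claw": -0.4}}

```text
clock: 8.45
ee_pos: [0.4474, 0.1539, 0.2746]
tcp_rot: [-0.002, 0.996, 0.092, 0.009]
contact_force: [-0.1, -0.1, 0.8]
opening: 0.0255
```

Run:
```python
from h import *
st()
C=cam("wrist");cv2.imwrite("pics/w2.png",vision.camera("wrist"))
W=[(x["centre"],round(x["conf"],2),onz(C,x["centre"],.092).round(4)) for x in vision.place_of("cap","wrist")];print("w",W)
T=cam("top");vision.camera("top")
for l in("cap","cabinet_drawer0_handle","white_cap"):
  for x in vision.place_of(l,"top"):print("t",l,x,onz(T,x["centre"],.126 if "han" in l else .092).round(4))
  for x in vision.search_frame(l,"top"):print("   ",x)
print([ (x["centre"],onz(C,x["centre"],.092)) for x in vision.place_of("white_cap","wrist")])
```

```text
{'clock': 8.45, 'ee_pos': [0.4474, 0.1539, 0.2746], 'tcp_rot': [-0.0022, 0.9957, 0.0923, 0.0089], 'contact_force': [-0.1105, -0.0774, 0.7966], 'opening': 0.0255, 'joint_pos': [0.1929, -0.0299, -0.285, 1.2976, 0.0026, 1.5789]}
w [([437.2, 138.7], 0.72, array([0.533 , 0.2332, 0.092 ])), ([562.8, 192.2], 0.26, array([0.6527, 0.2097, 0.092 ]))]
t cabinet_drawer0_handle {'centre': [440.8, 244.2], 'conf': 0.42} [ 0.5384 -0.2079  0.126 ]
    {'box': [219.7, 194.8, 337.0, 282.3], 'conf': 0.82}
[([437.0, 265.9], array([0.56233045, 0.12456125, 0.092     ]))]
```

View pics/w2.png

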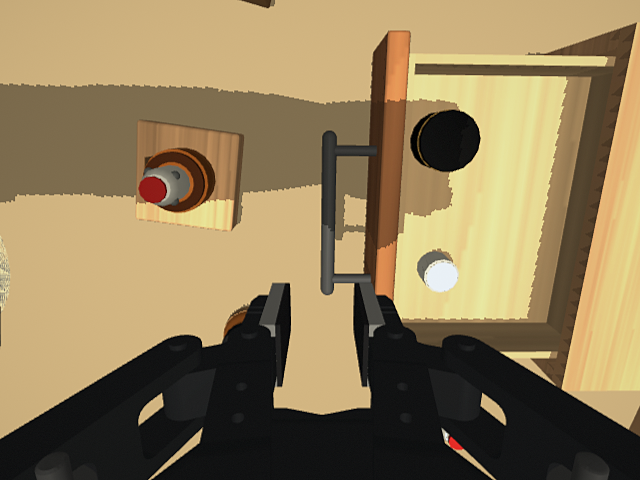

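The wrist view shows the open drawer: black cap at about (445,140), left side, and white cap at (440,272). I'll refine the cap position from its top disc.

Run:
```python
from h import *
C=cam("wrist")
s=vision.silhouettes("cap","wrist"); 
for x in s[:2]:
    print(x["conf"],x["box"])
m=s[0]["pixels"]; obs=m.astype(np.uint8)
# fit model silhouette hull of cylinder
from scipy.optimize import least_squares
def model(p):
    a=np.linspace(0,2*np.pi,60); pts=[proj(C,(p[0]+.023*np.cos(t),p[1]+.023*np.sin(t),z)) for z in(.092,.124) for t in a]
    im=np.zeros((480*4,640*4),np.uint8); cv2.fillConvexPoly(im,cv2.convexHull((np.array(pts)*4).astype(np.int32)),1); return cv2.resize(im*255,(640,480),interpolation=cv2.INTER_AREA)/255
from scipy.optimize import minimize
r=minimize(lambda p:np.abs(model(p)-obs).sum(),[.533,.2332],method="Nelder-Mead",options=dict(initial_simplex=[[.533,.233],[.538,.233],[.533,.238]],maxiter=60))
print(r.x,r.fun,obs.sum(),[proj(C,(*r.x,z)).round(1) for z in (.092,.124)])
for u in ((411,48),(411,325)): print(onz(C,u,.142))
to((*r.x,.2746),100.6)
```

```text
0.94 [409.9, 110.4, 480.0, 172.2]
0.16 [320.0, 32.6, 614.8, 357.5]
[0.52540099 0.22990608] 303.42745098039217 3416 [array([435.8, 141. ]), array([448.8, 142.1])]
[0.47941456 0.28183349 0.142     ]
[0.52787961 0.08911687 0.142     ]
ee [0.4445 0.1533 0.2687] dp [ 0.0936 -0.0605 -0.0049] drot [ 0.0042 -0.0085 -1.5712] F [-0.3  0.7 -0.5] op 0.0257
```

Emit:
{"method": "play_rows", "body": {"plan": [{"dp":[0,0,0],"delta_rot":[0.004,-0.008,-0.141]},{"dp":[0,0,0],"delta_rot":[0,0,-0.141]},{"dp":[0,0,0],"delta_rot":[0,0,-0.141]},{"dp":[0,0,0],"delta_rot":[0,0,-0.141]},{"dp":[0,0,0],"delta_rot":[0,0,-0.141]},{"dp":[0,0,0],"delta_rot":[0,0,-0.141]},{"dp":[0,0,0],"delta_rot":[0,0,-0.141]},{"dp":[0,0,0],"delta_rot":[0,0,-0.141]},{"dp":[0,0,0],"delta_rot":[0,0,-0.141]},{"dp":[0,0,0],"delta_rot":[0,0,-0.141]},{"dp":[0,0,0],"delta_rot":[0,0,-0.141]},{"dp":[0.02,0.02,0],"delta_rot":[0,0,0]},{"dp":[0.02,0.02,0],"delta_rot":[0,0,0]},{"dp":[0.02,0.02,0],"delta_rot":[0,0,0]},{"dp":[0,0,0],"delta_rot":[0,0,0]},{"dp":[0,0,0],"delta_rot":[0,0,0]},{"dp":[0,0,0],"delta_rot":[0,0,0]}], "claw": 0.4}}

```text
clock: 10.7
ee_pos: [0.4887, 0.2265, 0.264]
tcp_rot: [-0.005, 0.621, 0.784, -0.002]
contact_force: [0.3, -0.0, -0.8]
opening: 0.0599
```

```bash
cat >> h.py <<'E'
def fitcap(z0=.092,p0=None,show=None):
    C=cam("wrist");im=vision.camera("wrist")
    if show: cv2.imwrite(show,im)
    s=vision.silhouettes("cap","wrist"); obs=s[0]["pixels"].astype(float); print("cap",s[0]["conf"],s[0]["box"],len(s))
    from scipy.optimize import minimize
    def model(p):
        a=np.linspace(0,2*np.pi,60); pts=[proj(C,(p[0]+.023*np.cos(t),p[1]+.023*np.sin(t),z)) for z in(z0,z0+.032) for t in a]
        m=np.zeros((1920,2560),np.uint8); cv2.fillConvexPoly(m,cv2.convexHull((np.array(pts)*4).astype(np.int32)),255); return cv2.resize(m,(640,480),interpolation=cv2.INTER_AREA)/255
    p0=np.array(p0); r=minimize(lambda p:np.abs(model(p)-obs).sum(),p0,method="Nelder-Mead",options=dict(initial_simplex=[p0,p0+[.006,0],p0+[0,.006]],maxiter=60))
    print("fit",r.x.round(4),"resid",round(r.fun),"of",obs.sum()); return r.x
E
python3 - <<'E'
from h import *
st()
p=fitcap(p0=(.53,.232),show="pics/w3.png")
to((*p,.2),100.6)
E
```

```text
{'clock': 10.7, 'ee_pos': [0.4887, 0.2265, 0.264], 'tcp_rot': [-0.0049, 0.6213, 0.7836, -0.0018], 'contact_force': [0.3284, -0.0135, -0.8112], 'opening': 0.0599, 'joint_pos': [0.3106, 0.113, -0.1575, 1.3089, 0.0061, 0.0806]}
cap 0.89 [283.9, 243.0, 344.0, 307.5] 1
fit [0.5329 0.2319] resid 105 of 2980.0
ee [0.4885 0.2262 0.2641] dp [-0.0049  0.045   0.0637] drot [-0.009  -0.0052  0.0445] F [ 0.1 -0.3  0. ] op 0.0599
```

Emit:
{"method": "play_rows", "body": {"plan": [{"dp":[-0.003,0.022,0.015],"delta_rot":[-0.009,-0.005,0.044]},{"dp":[-0.002,0.022,0.015],"delta_rot":[0,0,0]},{"dp":[0,0,0.02],"delta_rot":[0,0,0]},{"dp":[0,0,0.02],"delta_rot":[0,0,0]},{"dp":[0,0,0.015],"delta_rot":[0,0,0]},{"dp":[0,0,0],"delta_rot":[0,0,0]},{"dp":[0,0,0],"delta_rot":[0,0,0]}]}}

```text
clock: 11.5
ee_pos: [0.5332, 0.2262, 0.1792]
tcp_rot: [0.001, 0.641, 0.767, 0.002]
contact_force: [0.1, 0.8, 0.2]
opening: 0.0596
```

Run:
```python
from h import *
st()
p=fitcap(p0=(.53,.232),show="pics/w4.png")
to((*p,.098),100.6)
```

```text
{'clock': 11.5, 'ee_pos': [0.5332, 0.2262, 0.1792], 'tcp_rot': [0.0014, 0.6414, 0.7672, 0.0015], 'contact_force': [0.0622, 0.7558, 0.2299], 'opening': 0.0596, 'joint_pos': [0.2899, 0.2256, -0.2047, 1.1364, -0.0006, 0.1118]}
cap 0.93 [287.4, 210.9, 372.8, 298.5] 1
fit [0.5326 0.2319] resid 238 of 5780.0
ee [0.5335 0.2265 0.1797] dp [ 0.0055 -0.0003  0.0817] drot [ 0.0049  0.     -0.0066] F [ 0.1  0.2 -0.1] op 0.0597
```

View pics/w4.png

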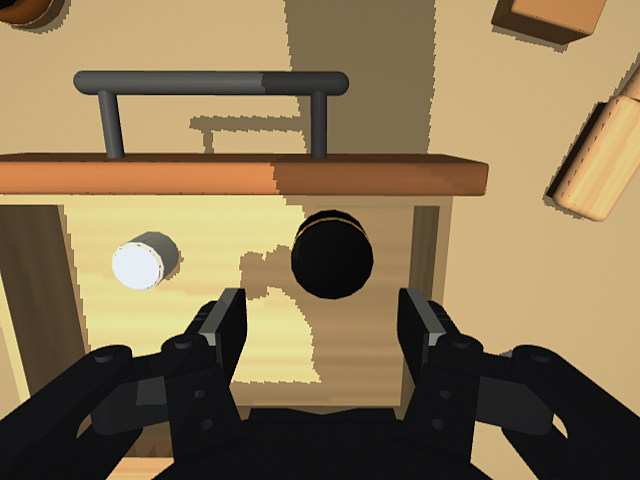

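Cap at (332,253), between the fingers; white cap clear at (143,262). Descending with a narrower opening.

Emit:
{"method": "play_rows", "body": {"plan": [{"dp":[0.005,0,0.01],"delta_rot":[0.005,0,-0.006]},{"dp":[0,0,0.01],"delta_rot":[0,0,0]},{"dp":[0,0,0.008],"delta_rot":[0,0,0]},{"dp":[0,0,0],"delta_rot":[0,0,0]}], "claw": 0.3}}

```text
clock: 12.0
ee_pos: [0.5342, 0.2325, 0.1521]
tcp_rot: [0.001, 0.639, 0.769, 0.002]
contact_force: [-0.6, -0.3, -0.4]
opening: 0.0555
```

Run:
```python
from h import *
to((.5327,.2319,.098),100.6)
```

```text
ee [0.5342 0.2325 0.1521] dp [-0.0003 -0.0018  0.054 ] drot [ 0.0043 -0.0006  0.0002] F [-0.6 -0.3 -0.4] op 0.0555
```

Emit:
{"method": "play_rows", "body": {"plan": [{"dp":[0,-0.0015,0.01],"delta_rot":[0.003,0,0]},{"dp":[0,0,0.01],"delta_rot":[0,0,0]},{"dp":[0,0,0.01],"delta_rot":[0,0,0]},{"dp":[0,0,0.01],"delta_rot":[0,0,0]},{"dp":[0,0,0.01],"delta_rot":[0,0,0]},{"dp":[0,0,0],"delta_rot":[0,0,0]}]}}

```text
clock: 12.6
ee_pos: [0.5318, 0.232, 0.0965]
tcp_rot: [-0.0, 0.639, 0.769, -0.0]
contact_force: [0.2, -0.8, 0.1]
opening: 0.0556
```

Run:
```python
from h import *
to((.5327,.2319,.098),100.6)
```

```text
ee [0.5318 0.232  0.0965] dp [-0.0003  0.0009 -0.0015] drot [-0.0011 -0.0003  0.0003] F [ 0.2 -0.8  0.1] op 0.0556
```

Emit:
{"method": "play_rows", "body": {"plan": [{"dp":[0,0.001,0],"delta_rot":[0,0,0]},{"dp":[0,0,0],"delta_rot":[0,0,0]},{"dp":[0,0,0],"delta_rot":[0,0,0]},{"dp":[0,0,0],"delta_rot":[0,0,0]},{"dp":[0,0,0],"delta_rot":[0,0,0]}], "claw": -1}}

```text
clock: 13.1
ee_pos: [0.5342, 0.2325, 0.098]
tcp_rot: [0.0, 0.639, 0.769, 0.001]
contact_force: [-0.3, 0.8, -0.3]
opening: 0.0446
```

Run:
```python
from h import *
to((.5327,.2319,.098),100.6)
```

```text
ee [0.5342 0.2325 0.098 ] dp [-0.0003 -0.0016  0.    ] drot [ 0.0016 -0.0005  0.0002] F [-0.3  0.8 -0.3] op 0.0446
```

Emit:
{"method": "play_rows", "body": {"plan": [{"dp":[0,0,-0.01],"delta_rot":[0,0,0]},{"dp":[0,0,-0.02],"delta_rot":[0,0,0]},{"dp":[0,0,-0.03],"delta_rot":[0,0,0]},{"dp":[0,0,-0.03],"delta_rot":[0,0,0]},{"dp":[0,0,-0.03],"delta_rot":[0,0,0]},{"dp":[0,0,-0.03],"delta_rot":[0,0,0]},{"dp":[0,0,0],"delta_rot":[0,0,0]},{"dp":[0,0,0],"delta_rot":[0,0,0]}]}}

```text
clock: 13.9
ee_pos: [0.5331, 0.2322, 0.258]
tcp_rot: [0.001, 0.639, 0.77, 0.001]
contact_force: [-0.6, -0.2, -1.1]
opening: 0.0446
```

Run:
```python
from h import *
st()
to((.542,-.221,.25),100.6)
o=readout.get_obs()
p=fitcap(z0=o["ee_pos"][2]-.006,p0=o["ee_pos"][:2],show="pics/w5.png")
to((*p,.25),100.6)
C=cam("top");S=cam("side")
vision.camera("top");vision.camera("side")
for n,c in(("top",C),("side",S)):
  for x in vision.place_of("seat",n): print(n,x)
  for x in vision.silhouettes("jar",n): print(n,x["box"],x["conf"])
```

```text
{'clock': 13.9, 'ee_pos': [0.5331, 0.2322, 0.258], 'tcp_rot': [0.0005, 0.6386, 0.7695, 0.0011], 'contact_force': [-0.5957, -0.2299, -1.0953], 'opening': 0.0446, 'joint_pos': [0.2995, 0.1849, -0.0857, 1.2977, 0.0004, 0.1141]}
ee [0.5331 0.2322 0.258 ] dp [-0.4471 -0.0747  0.0075] drot [ 0.0024 -0.0007  0.0003] F [-0.6 -0.2 -1.1] op 0.0446
cap 0.84 [253.6, 248.4, 387.0, 398.4] 1
fit [0.5341 0.2327] resid 252 of 15560.0
ee [0.533  0.2322 0.2573] dp [0.0004 0.0012 0.0073] drot [ 0.0018 -0.0006  0.0003] F [-0.7  0.2 -0.5] op 0.0447
top {'centre': [365.0, 215.0], 'conf': 0.9}
top {'centre': [287.7, 346.1], 'conf': 0.85}
top {'centre': [443.1, 240.4], 'conf': 0.72}
top {'centre': [206.3, 335.8], 'conf': 0.19}
top [344.7, 199.8, 384.9, 241.2] 0.95
top [416.2, 225.5, 460.4, 267.1] 0.84
top [287.1, 320.5, 314.2, 363.3] 0.58
side {'centre': [335.6, 340.6], 'conf': 0.81}
side {'centre': [364.9, 280.5], 'conf': 0.79}
side {'centre': [212.1, 234.7], 'conf': 0.62}
side [305.4, 328.7, 364.9, 399.1] 0.78
side [337.4, 264.1, 387.4, 329.0] 0.69
side [192.6, 221.5, 239.1, 280.3] 0.6
```

Emit:
{"method": "play_rows", "body": {"plan": [{"dp":[-0.04,0,0],"delta_rot":[0,0,0]},{"dp":[-0.04,0,0],"delta_rot":[0,0,0]},{"dp":[-0.04,0,0],"delta_rot":[0,0,0]},{"dp":[-0.04,0,0],"delta_rot":[0,0,0]},{"dp":[-0.04,0,0],"delta_rot":[0,0,0]},{"dp":[-0.04,0,0],"delta_rot":[0,0,0]},{"dp":[-0.04,0,0],"delta_rot":[0,0,0]},{"dp":[-0.04,0,0],"delta_rot":[0,0,0]},{"dp":[-0.04,0,0],"delta_rot":[0,0,0]},{"dp":[-0.04,0,0],"delta_rot":[0,0,0]},{"dp":[-0.03,0,0],"delta_rot":[0,0,0]},{"dp":[0,0,0],"delta_rot":[0,0,0]},{"dp":[0,0,0],"delta_rot":[0,0,0]}]}}

```text
clock: 15.6
ee_pos: [0.6132, -0.2062, 0.2461]
tcp_rot: [-0.006, 0.637, 0.771, -0.003]
contact_force: [-0.6, 0.9, -0.5]
opening: 0.0448
```

Run:
```python
from h import *
st()
to((.542,-.221,.25),100.6)
C=cam("wrist");cv2.imwrite("pics/w6.png",vision.camera("wrist"))
for x in vision.place_of("seat","wrist"): print(x, onz(C,x["centre"],.084))
for x in vision.place_of("jar","wrist"): print(x, onz(C,x["centre"],.0))
to((.542,-.221,.25),100.6)
```

```text
{'clock': 15.6, 'ee_pos': [0.6132, -0.2062, 0.2461], 'tcp_rot': [-0.0055, 0.6372, 0.7706, -0.0026], 'contact_force': [-0.6126, 0.8831, -0.4563], 'opening': 0.0448, 'joint_pos': [-0.4233, 0.3171, 0.059, 1.3247, -0.0021, -0.6122]}
ee [ 0.6132 -0.2062  0.2461] dp [-0.0012 -0.0727 -0.0031] drot [-0.011  -0.0052  0.0039] F [-0.6  0.9 -0.5] op 0.0448
{'centre': [311.5, 134.0], 'conf': 0.92} [ 0.54775695 -0.22553494  0.084     ]
{'centre': [508.6, 268.3], 'conf': 0.63} [ 0.62486668 -0.04094615  0.084     ]
{'centre': [315.2, 133.4], 'conf': 0.92} [ 0.54667622 -0.22377247  0.        ]
{'centre': [470.6, 239.6], 'conf': 0.68} [ 0.62279201 -0.04176374  0.        ]
ee [ 0.6132 -0.2047  0.2465] dp [-0.0025 -0.073  -0.0027] drot [-0.0107 -0.0048  0.0062] F [-0.   0.3 -0.7] op 0.045
```

View pics/w6.png

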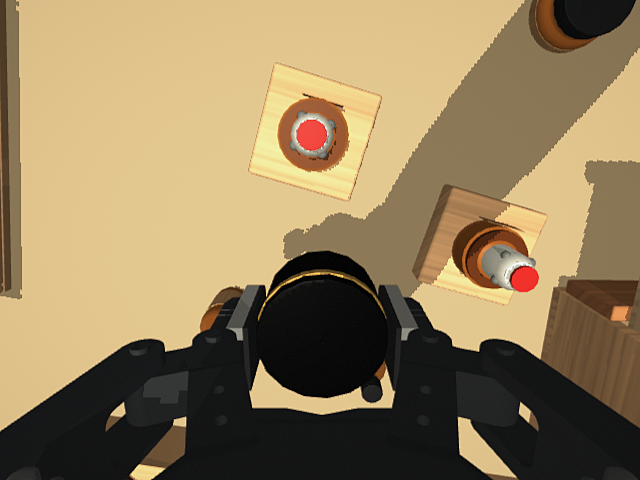

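The target jar is directly under the camera, red disc at (312,134); the other jar at (524,279) is to its left. I'll measure the disc and body by colour, and the held cap in the same picture.

```bash
cat >> h.py <<'E'
def jar(show=None):
    C=cam("wrist");im=vision.camera("wrist")
    if show: cv2.imwrite(show,im)
    b,g,r=[im[...,i].astype(int) for i in range(3)]
    def blobs(m,amin):
        n,l,s,c=cv2.connectedComponentsWithStats(m.astype(np.uint8)); 
        return [(s[i].tolist(),c[i]) for i in range(1,n) if s[i,4]>amin]
    out=[]
    for s,c in blobs((r>150)&(g<80)&(b<80),150):
        P=onz(C,c,.112); out.append(P); print("red",s,c.round(1),P.round(4))
    return C,im,out
E
python3 - <<'E'
from h import *
o=readout.get_obs();print(o["clock"])
p=fitcap(z0=o["ee_pos"][2]-.006,p0=o["ee_pos"][:2]);to((*p,.25),100.6)
C,im,P=jar("pics/w7.png")
# amber circle fit at z=.058 : brown pixels near
u=proj(C,(P[0][0],P[0][1],.058)); hsv=cv2.cvtColor(im,cv2.COLOR_BGR2HSV)
x,y=map(int,u); print(u, hsv[y,x-28],hsv[y-28,x],hsv[y,x+28], hsv[y-50,x+20])
for t in vision.place_of("seat","wrist")[:1]: print(t,onz(C,t["centre"],.084))
to((*P[0][:2],.25),100.6)
E
```

```text
15.75
cap 0.54 [294.1, 115.7, 325.3, 148.7] 1
fit [ 0.7574 -0.1801] resid 791 of 791.0
ee [ 0.6134 -0.2044  0.2469] dp [-0.0036  0.1459 -0.0046] drot [-0.0101 -0.0043  0.0068] F [-0.4  0.6 -0.4] op 0.045
red [295, 119, 30, 30, 699] [309.6 133.5] [ 0.5481 -0.2249  0.112 ]
red [509, 266, 27, 25, 530] [521.8 278.1] [ 0.6237 -0.0425  0.112 ]
[311.30601472 133.67473955] [ 11 164 159] [ 11 164 159] [ 11 169 152] [ 24 101 242]
{'centre': [311.8, 133.1], 'conf': 0.97} [ 0.54752455 -0.22401368  0.084     ]
ee [ 0.6135 -0.2046  0.2471] dp [-0.0075 -0.0681 -0.0022] drot [-0.0098 -0.0039  0.0068] F [-0.5 -1.2 -0.4] op 0.0446
```

Emit:
{"method": "play_rows", "body": {"plan": [{"dp":[-0.002,-0.017,0.01],"delta_rot":[-0.01,-0.004,0.007]},{"dp":[-0.002,-0.017,0.015],"delta_rot":[0,0,0]},{"dp":[-0.002,-0.017,0.015],"delta_rot":[0,0,0]},{"dp":[-0.001,-0.017,0.015],"delta_rot":[0,0,0]},{"dp":[0,0,0],"delta_rot":[0,0,0]},{"dp":[0,0,0],"delta_rot":[0,0,0]},{"dp":[0,0,0],"delta_rot":[0,0,0]}]}}

```text
clock: 16.65
ee_pos: [0.5492, -0.2206, 0.194]
tcp_rot: [0.004, 0.636, 0.772, 0.001]
contact_force: [0.0, 0.2, -0.4]
opening: 0.0449
```

Run:
```python
from h import *
to((.5468,-.225,.14),100.6)
```

```text
ee [ 0.5492 -0.2206  0.194 ] dp [-0.0037 -0.0035  0.054 ] drot [0.0069 0.0036 0.0067] F [ 0.   0.2 -0.4] op 0.0449
```

Emit:
{"method": "play_rows", "body": {"plan": [{"dp":[-0.004,-0.003,0.015],"delta_rot":[0.007,0.0035,0.006]},{"dp":[0,0,0.015],"delta_rot":[0,0,0]},{"dp":[0,0,0.015],"delta_rot":[0,0,0]},{"dp":[0,0,0],"delta_rot":[0,0,0]},{"dp":[0,0,0],"delta_rot":[0,0,0]}]}}

```text
clock: 17.15
ee_pos: [0.5527, -0.227, 0.149]
tcp_rot: [0.004, 0.638, 0.77, 0.0]
contact_force: [0.4, 0.1, -0.2]
opening: 0.0445
```

Run:
```python
from h import *
to((.5468,-.225,.14),100.6)
S=cam("side");im=vision.camera("side")
T=cam("top");it=vision.camera("top")
to((.5468,-.225,.14),100.6)
for n,c in(("side",S),("top",T)):
  for l in("cap","seat"):
    for x in vision.place_of(l,n)[:3]: print(n,l,x)
o=readout.get_obs()["ee_pos"]
print("pred cap rim px",proj(S,(o[0]+.001,o[1],o[2]-.006)),"pred disc",proj(S,(.548,-.2249,.112)),proj(T,(.548,-.2249,.112)))
cv2.imwrite("pics/s1.png",np.hstack([cv2.resize(im[280:400,270:390],(400,400),interpolation=cv2.INTER_CUBIC),cv2.resize(it[190:290,390:490],(400,400),interpolation=cv2.INTER_CUBIC)]))
```

```text
ee [ 0.5527 -0.227   0.149 ] dp [ 0.0031 -0.0055  0.0089] drot [0.0054 0.005  0.0022] F [ 0.4  0.1 -0.2] op 0.0445
ee [ 0.5525 -0.227   0.1492] dp [ 0.003  -0.0053  0.0092] drot [0.0054 0.005  0.0022] F [-0.5  0.   0. ] op 0.0444
side cap {'centre': [334.5, 313.9], 'conf': 0.61}
side cap {'centre': [277.0, 211.1], 'conf': 0.26}
side seat {'centre': [332.9, 341.7], 'conf': 0.97}
side seat {'centre': [212.7, 233.6], 'conf': 0.67}
side seat {'centre': [363.8, 279.5], 'conf': 0.56}
top cap {'centre': [451.4, 235.6], 'conf': 0.51}
top seat {'centre': [366.4, 212.1], 'conf': 0.91}
top seat {'centre': [443.6, 242.9], 'conf': 0.62}
top seat {'centre': [289.7, 347.3], 'conf': 0.57}
pred cap rim px [336.57785847 316.02400565] pred disc [332.97815862 329.68624253] [446.05953293 240.88693676]
```

View pics/s1.png

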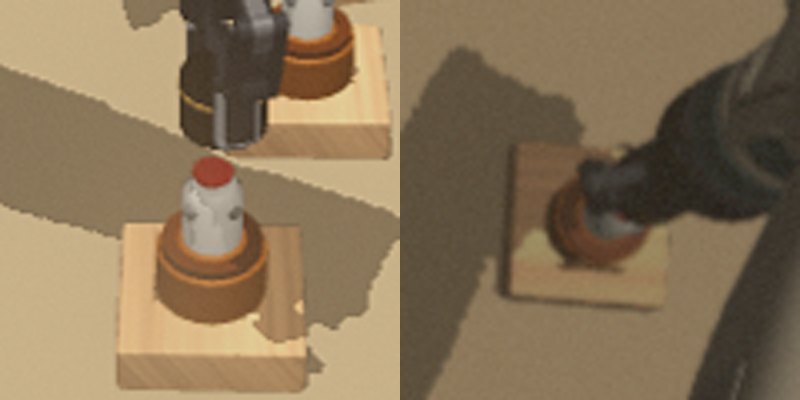

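Side view: red disc at about (334,332) and cap rim about 3 px to its right, which agrees with the computed 5 mm correction.

Emit:
{"method": "play_rows", "body": {"plan": [{"dp":[0.003,-0.005,0.005],"delta_rot":[0.005,0.005,0.002]},{"dp":[0,0,0],"delta_rot":[0,0,0]},{"dp":[0,0,0],"delta_rot":[0,0,0]}]}}

```text
clock: 17.75
ee_pos: [0.5471, -0.2251, 0.1453]
tcp_rot: [0.001, 0.639, 0.769, 0.0]
contact_force: [-1.1, 0.0, 0.2]
opening: 0.0448
```

Run:
```python
from h import *
to((.5468,-.225,.14),100.6)
```

```text
ee [ 0.5471 -0.2251  0.1453] dp [ 0.0002 -0.0002  0.0053] drot [ 0.0021  0.0014 -0.0001] F [-1.1  0.   0.2] op 0.0448
```

Emit:
{"method": "play_rows", "body": {"plan": [{"dp":[0,0,0.008],"delta_rot":[0.002,0.001,0]},{"dp":[0,0,0.008],"delta_rot":[0,0,0]},{"dp":[0,0,0.008],"delta_rot":[0,0,0]},{"dp":[0,0,0.006],"delta_rot":[0,0,0]},{"dp":[0,0,0],"delta_rot":[0,0,0]},{"dp":[0,0,0],"delta_rot":[0,0,0]}]}}

```text
clock: 18.35
ee_pos: [0.5463, -0.2247, 0.1115]
tcp_rot: [-0.001, 0.639, 0.769, -0.0]
contact_force: [-0.3, -0.7, -0.8]
opening: 0.0449
```

Run:
```python
from h import *
to((.5468,-.225,.104),100.6)
```

```text
ee [ 0.5463 -0.2247  0.1115] dp [-0.0004  0.0004  0.0075] drot [-0.0016 -0.001  -0.0002] F [-0.3 -0.7 -0.8] op 0.0449
```

Emit:
{"method": "play_rows", "body": {"plan": [{"dp":[0,0,0.004],"delta_rot":[-0.001,-0.001,0]},{"dp":[0,0,0.003],"delta_rot":[0,0,0]},{"dp":[0,0,0],"delta_rot":[0,0,0]}]}}

```text
clock: 18.65
ee_pos: [0.5467, -0.2249, 0.1043]
tcp_rot: [0.0, 0.639, 0.769, -0.0]
contact_force: [0.3, -0.4, -0.4]
opening: 0.0448
```

Emit:
{"method": "play_rows", "body": {"plan": [{"dp":[0,0,0.003],"delta_rot":[0,0,0]},{"dp":[0,0,0],"delta_rot":[0,0,0]}]}}

```text
clock: 18.85
ee_pos: [0.5469, -0.225, 0.1014]
tcp_rot: [0.001, 0.639, 0.769, -0.0]
contact_force: [0.3, 0.5, -0.8]
opening: 0.0449
```

Run:
```python
from h import *
to((.5468,-.225,.104),100.6)
```

```text
ee [ 0.5469 -0.225   0.1014] dp [ 0.     -0.0001 -0.0026] drot [ 0.0006  0.001  -0.0001] F [ 0.3  0.5 -0.8] op 0.0449
```

The rim is over the neck with no side force. Now pressing.

Emit:
{"method": "play_rows", "body": {"plan": [{"dp":[0,0,0.002],"delta_rot":[0,0,0]},{"dp":[0,0,0.002],"delta_rot":[0,0,0]}]}}

```text
clock: 19.05
ee_pos: [0.5474, -0.2253, 0.0979]
tcp_rot: [0.001, 0.639, 0.769, 0.0]
contact_force: [-1.3, 0.4, 6.2]
opening: 0.0444
```

Emit:
{"method": "play_rows", "body": {"plan": [{"dp":[0,0,0.002],"delta_rot":[0,0,0]},{"dp":[0,0,0.002],"delta_rot":[0,0,0]}]}}

```text
clock: 19.25
ee_pos: [0.5481, -0.2256, 0.0973]
tcp_rot: [0.002, 0.639, 0.769, 0.0]
contact_force: [-4.8, 1.6, 13.3]
opening: 0.0448
```

Emit:
{"method": "play_rows", "body": {"plan": [{"dp":[0,0,0.002],"delta_rot":[0,0,0]}]}}

```text
clock: 19.35
ee_pos: [0.5481, -0.2256, 0.0972]
tcp_rot: [0.002, 0.639, 0.769, 0.0]
contact_force: [-4.8, 1.8, 11.5]
opening: 0.0445
```

Emit:
{"method": "play_rows", "body": {"plan": [{"dp":[0,0,0.002],"delta_rot":[0,0,0]}]}}

```text
clock: 19.45
ee_pos: [0.5481, -0.2256, 0.0973]
tcp_rot: [0.002, 0.639, 0.77, 0.0]
contact_force: [-3.6, 1.8, 11.5]
opening: 0.0447
```

Emit:
{"method": "play_rows", "body": {"plan": [{"dp":[0,-0.0012,0.0027],"delta_rot":[-0.003,0,0]}]}}

```text
clock: 19.55
ee_pos: [0.5481, -0.2258, 0.0972]
tcp_rot: [0.004, 0.639, 0.77, 0.002]
contact_force: [-2.8, 3.4, 14.1]
opening: 0.0448
```

Emit:
{"method": "play_rows", "body": {"plan": [{"dp":[0,-0.0005,0.003],"delta_rot":[-0.002,0,0]}]}}

```text
clock: 19.65
ee_pos: [0.5483, -0.2258, 0.0971]
tcp_rot: [0.006, 0.638, 0.77, 0.004]
contact_force: [-5.0, 2.7, 13.7]
opening: 0.045
```

Run:
```python
from h import *
to((.5472,-.225,.0925),100.6)
```

```text
ee [ 0.5483 -0.2258  0.0971] dp [ 0.001  -0.001   0.0046] drot [0.0129 0.0041 0.001 ] F [-5.   2.7 13.7] op 0.045
```

Emit:
{"method": "play_rows", "body": {"plan": [{"dp":[0,-0.001,0.004],"delta_rot":[0.01,0,0]}]}}

```text
clock: 19.75
ee_pos: [0.5485, -0.2258, 0.0963]
tcp_rot: [0.004, 0.638, 0.77, 0.001]
contact_force: [-2.3, 4.7, 16.4]
opening: 0.0446
```

Emit:
{"method": "play_rows", "body": {"plan": [{"dp":[0.0008,-0.001,0.0045],"delta_rot":[0.008,0.003,0]}]}}

```text
clock: 19.85
ee_pos: [0.5487, -0.2257, 0.0959]
tcp_rot: [0.002, 0.638, 0.77, -0.001]
contact_force: [-4.4, 3.2, 22.1]
opening: 0.0448
```

Emit:
{"method": "play_rows", "body": {"plan": [{"dp":[0.0008,-0.001,0.004],"delta_rot":[0.004,0.002,0]}]}}

```text
clock: 19.95
ee_pos: [0.5489, -0.2256, 0.0957]
tcp_rot: [0.001, 0.638, 0.77, -0.001]
contact_force: [-5.1, 2.0, 18.0]
opening: 0.0448
```

Run:
```python
from h import *
to((.5472,-.225,.0925),100.6)
```

```text
ee [ 0.5489 -0.2256  0.0957] dp [ 0.0009 -0.0015  0.0032] drot [-0.0009  0.0036  0.0016] F [-5.1  2.  18. ] op 0.0448
```

Emit:
{"method": "play_rows", "body": {"plan": [{"dp":[0.001,-0.004,0.004],"delta_rot":[0,0.003,0]}]}}

```text
clock: 20.05
ee_pos: [0.548, -0.2258, 0.0954]
tcp_rot: [0.003, 0.638, 0.77, 0.002]
contact_force: [4.0, 3.0, 9.8]
opening: 0.0445
```

Emit:
{"method": "play_rows", "body": {"plan": [{"dp":[0.001,-0.004,0.0045],"delta_rot":[0,0.002,0]}]}}

```text
clock: 20.15
ee_pos: [0.5475, -0.2259, 0.0948]
tcp_rot: [0.005, 0.638, 0.77, 0.005]
contact_force: [0.7, 3.4, 11.7]
opening: 0.0449
```

Run:
```python
from h import *
to((.5472,-.225,.0925),100.6)
```

```text
ee [ 0.5475 -0.2259  0.0948] dp [ 0.001  -0.0002  0.0023] drot [0.0141 0.0026 0.0031] F [ 0.7  3.4 11.7] op 0.0449
```

Emit:
{"method": "play_rows", "body": {"plan": [{"dp":[0.002,-0.001,0.004],"delta_rot":[0.014,0.003,0]}]}}

```text
clock: 20.25
ee_pos: [0.5479, -0.2252, 0.0937]
tcp_rot: [0.002, 0.638, 0.77, 0.0]
contact_force: [-3.1, -1.2, 5.1]
opening: 0.0446
```

Emit:
{"method": "play_rows", "body": {"plan": [{"dp":[0.002,-0.001,0.004],"delta_rot":[0.008,0.002,0]}]}}

```text
clock: 20.35
ee_pos: [0.5479, -0.2251, 0.0918]
tcp_rot: [0.001, 0.638, 0.77, -0.003]
contact_force: [0.3, -3.1, 1.0]
opening: 0.0445
```

Run:
```python
from h import *
to((.5472,-.225,.0925),100.6)
```

```text
ee [ 0.5479 -0.2251  0.0918] dp [ 0.0003 -0.0007 -0.0007] drot [-0.0024  0.0057  0.0027] F [ 0.3 -3.1  1. ] op 0.0445
```

The force dropped from about 12 N to 1 N, so it clicked. Continuing down onto the spring.

Emit:
{"method": "play_rows", "body": {"plan": [{"dp":[-0.0005,-0.0005,0.002],"delta_rot":[-0.002,0.005,0]},{"dp":[0,0,0.002],"delta_rot":[0,0,0]}]}}

```text
clock: 20.55
ee_pos: [0.5478, -0.2256, 0.0876]
tcp_rot: [0.0, 0.638, 0.77, 0.0]
contact_force: [-0.1, -0.6, 3.3]
opening: 0.045
```

Emit:
{"method": "play_rows", "body": {"plan": [{"dp":[0,-0.0005,0.0025],"delta_rot":[0,0,0]}]}}

```text
clock: 20.65
ee_pos: [0.5478, -0.2256, 0.0856]
tcp_rot: [0.001, 0.638, 0.77, 0.001]
contact_force: [-0.8, 1.1, 9.0]
opening: 0.0449
```

Emit:
{"method": "play_rows", "body": {"plan": [{"dp":[0,-0.0005,0.0025],"delta_rot":[0,0,0]}]}}

```text
clock: 20.75
ee_pos: [0.5479, -0.2256, 0.0842]
tcp_rot: [0.001, 0.638, 0.77, 0.001]
contact_force: [-3.3, 2.1, 13.1]
opening: 0.0446
```

Run:
```python
from h import *
to((.5472,-.225,.0855),100.6)
```

```text
ee [ 0.5479 -0.2256  0.0842] dp [ 0.0007 -0.0005 -0.0013] drot [ 0.0033 -0.0006  0.0031] F [-3.3  2.1 13.1] op 0.0446
```

Emit:
{"method": "play_rows", "body": {"plan": [{"dp":[0.0007,-0.0005,0.002],"delta_rot":[0.003,0,0]}]}}

```text
clock: 20.85
ee_pos: [0.5479, -0.2256, 0.084]
tcp_rot: [0.001, 0.638, 0.77, 0.0]
contact_force: [-3.5, 0.5, 13.5]
opening: 0.0445
```

Run:
```python
from h import *
a=vision.camera("side")
for i in range(8):
    if i%3==0: to((.5472,-.225,.0842),100.6)
    b=vision.camera("top")
to((.5472,-.225,.0842),100.6)
cv2.imwrite("pics/end.png",np.hstack([cv2.resize(a[280:400,270:390],(400,400),interpolation=cv2.INTER_CUBIC),cv2.resize(b[100:300,180:380],(400,400))]))
```

```text
ee [ 0.5479 -0.2256  0.0841] dp [ 0.0007 -0.0005 -0.0001] drot [0.0012 0.001  0.003 ] F [-4.2  0.4 13.2] op 0.0449
ee [ 0.5478 -0.2256  0.0843] dp [ 0.0007 -0.0005  0.0001] drot [0.0014 0.0009 0.0029] F [-3.5  0.7 13.1] op 0.0445
ee [ 0.5479 -0.2256  0.0843] dp [ 0.0007 -0.0005  0.0001] drot [0.0015 0.0009 0.003 ] F [-2.7  1.  11.6] op 0.0446
ee [ 0.5479 -0.2256  0.0843] dp [ 0.0008 -0.0005  0.0001] drot [0.0016 0.001  0.0029] F [-3.3  1.1 13.4] op 0.0449
```

View pics/end.png

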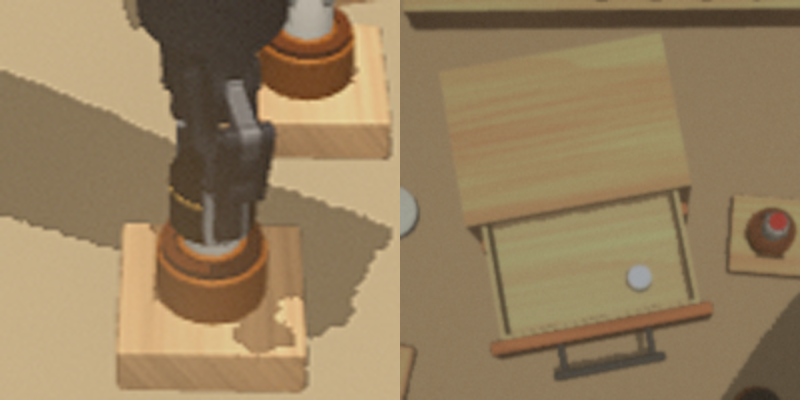

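The cap sits square on the neck. It is held steady with about 13 N pressing down, the drawer is out, and the white cap is still inside it. Handing in.

```bash
python3 -c "
from plant import finish_job
print(finish_job())"
```

```text
the job is handed in; nothing more can be done
None
```

The job is handed in; no verdict was reported, so this rests on my own checks. The top drawer is pulled to its stop, and the black cap is clicked onto the rightmost jar, where the arm is still pressing it down.

**What I did:**
- I pulled the drawer by its handle, about 132 mm of travel with the force rising at the end.
- I lifted the cap out and lowered it onto the jar farthest to the robot's right.
- Pressing took longer than expected: a side offset of 1–2 mm pushed the force to about 22 N, above the expected 8–16 N. After I corrected it, the cap clicked, with the force falling from about 12 N to 1 N.

**Last checks:**
- **Pressing:** it was steady at about 12–13 N. Force against depth followed the spring's 3 N/mm, so the red disc is about 4.4 mm down. A side force of about 3–4 N remains.
- **Alignment:** the tool tilt was under 0.01 rad. The final camera pictures show the cap square on the neck.
- **Drawer:** it was still out in the last top view, with the white cap inside.
- **Disagreement:** the first top and side estimate of the jar's position was about 6 mm off the wrist camera's. I used the wrist value, and the rim then slid over the neck with no side force.
- **Not checked:** I did not re-measure the positions of the other goods, but no unexpected contact showed up during the moves.

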